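# Lock the camera head into the slide imager's bayonet port

## Robot

A 7-joint arm with a two-finger parallel gripper is mounted at the origin on the work surface. World frame = base frame: x ahead of the robot, y to its left, z up, the work surface at z = 0. Lengths are in mm, angles in rad, forces in N, time in s.
With the tool pointing down it reaches from about 400 to 875 mm from the base axis. Payload 4.4 kg.
Tool frame: the origin (TCP) lies midway between the tips of the shut fingers; the grasp point (between the pads) lies ctrl.grip_depth behind it (ctrl.grip_depth is the distance from the TCP to the grasp point, in mm); z points along the fingers, y is the line along which they close (so a half turn about z gives the same grasp; the last joint's range is limited). The gripper opens to 85 mm and grips with 20 to 120 N. Pads are 22 mm wide; open, the fingers measure 114 mm over their backs; the gripper's body (76 mm by 85 mm) begins 54 mm behind the grasp point. The pads swing forward as they close: fully open they stand 13 mm farther back than shut.
Start: joints at [1.231, 0.628, 0.038, 1.517, -0.027, 0.996, -0.02], TCP at [175.782, -625.794, 231.313] pointing down, gripper open.
Joint ranges: [-3.06, 3.06], [-0.37, 2.12], [-1.25, 1.32], [0.18, 2.47], [-1.1, 4.24], [0.23, 1.98], [-2.94, 2.94]. Speed limits (rad/s): [2.57, 2.57, 3.14, 3.14, 3.14, 3.14, 3.14].

## Interface

Orientations are given as [roll, pitch, yaw] about the fixed x, y, z axes, in that order (R = Rz(yaw) Ry(pitch) Rx(roll)).
In Python, from cell import ctrl gives the robot as it stands.
- The arm moves only by the tool carry_out, never from a script. Its argument "deltas" is one flat list of numbers, 7 for each row, row after row: the turn, a rotation vector about the tool's x, y, z in degrees, then the shift along the tool's x, y, z in m, then the closure, from -1 (fully open) to 1 (shut). In form: [wx, wy, wz, dx, dy, dz, claw, wx, wy, wz, dx, dy, dz, claw, ...]. A call has 1 to 12 rows; each row shifts and turns the commanded pose from where the row before left it, along the tool's axes as they then stand; what a row does not reach is not made up. A row lasts 1/8 s, in which the tool goes at most 62.5 mm and 10.7 degrees, less where a joint would pass 70% of its speed; a pose out of reach is approached as far as the arm can. A call with a gripper value outside its range is refused whole. The fingers move at their own pace and stop on an object; the grip force is fixed at half the most. Time passes only in rows, so rows that do not move let the fingers close. It gives the time, the measured TCP pose, the force, the opening and the grip force at its end, in the units of the state.
- ctrl.read_state(): the state, without advancing time (a new reading comes with each control period).
- ctrl.get_image(name): name is "side" or "top"; returns the picture (384x512x3 uint8, red, green, blue); there is no depth.
- ctrl.calibration(name): a dict with "mtx" (3x3 intrinsics, pixels), "R" (3x3) and "t" (3): a world point X has camera coordinates R X + t. Camera axes: x right, y down, z forward; pixel columns grow to the right and rows downward; lengths in mm; the calibration is good to about 2 mm. A picture is of the moment at which its call begins. calibration takes no time and is no camera call.
- ctrl.finish_job(): hands the job in; it is judged then, once.
The state is a dict: "clock": time; "qpos": joint angles; "qd": joint speeds; "tau": joint torques, N m; "eef_pos": TCP position; "tool_rot": TCP orientation; "force": force on the tool from outside, world axes, zero at the start; "torque": the same for the moment, N m; "width": finger opening in mm; "gripper_force": force on a finger pad.
Only numpy, scipy, OpenCV 4.12 (cv2) and the standard library are available. Lean on these libraries where they do the work, as an engineer would, in place of code of your own. Each camera call takes 0.05 s, during which the arm holds its last target. There are 200 camera calls.

## Task

Take the small camera head from its parking stand and fit it to the round port on top of the white slide imager: let its two lugs down through the port's two slots, push it in against the spring, twist it clockwise about a quarter turn until it comes up against the stop, and let it spring up into its catch so that it stays locked, upright, when you let go. Feel your way and be gentle, never forcing the port or the twist, and leave the other things on the bench where they are.

Things in the scene. Friction and masses are not known exactly. Their poses are not given: they have to be found in the camera images.
- head: Camera head, loose, 0.2 to 0.4 kg, upright in its stand at any yaw: a grey box with black ribs, 60 mm along its x, 44 mm along its y, z = 26 to 71 mm, small connector on top to z = 79 mm at x = +16 mm. Under it a round aluminium tube 36 mm in diameter, z = 0 to 26 mm. Origin: centre of the tube's lower end, z up. It fits the port either way round (half a turn apart).
- head_grip (a point): Middle of the head's box, 50 mm above the head's origin, same axes: grip here across the 44 mm width (its y).
- head_lug (a point): Middle of the lug on the head's +x side, at the foot of the tube; a like one is on the -x side. The lugs lie under the box's short ends and reach out to 25 mm from the axis; each is 9 mm wide (along y) and 6 mm thick (z = 0 to 6 mm of the head).
- stand: Parking stand, fixed: grey block 90 x 90 x 18 mm with a round recess 54 mm wide and 12 mm deep. Origin: centre of its underside (bench). The head stands in it, 6 mm above the bench.
- imager: Slide imager, fixed: white box 220 x 220 mm and 80 mm high with a low rib along its back (its front 90 mm behind the port's axis, its top at 95 mm). Origin on the bench straight below the port's axis; its front (-x) faces the robot side; the box runs from x = -80 to +140 mm, y = +-110 mm.
- port: Bayonet port on the imager: a steel and aluminium collar 76 mm in diameter and 28 mm high. Origin: on its axis at the imager's top (80 mm above the bench), z up, same axes as the imager. The heights given for the port are those of the head's origin above this origin. Feel decides here: the stop's place and exact depth cannot be read from poses.
- port_mouth (a point): Centre of the port's mouth, 28 mm above the port's origin. Round bore 39 mm wide; two slots 12.5 mm wide reach out along port +x and -x to 27 mm from the axis. With head x along port x (either way) the lugs pass down the slots through the 6 mm thick lip.
- port_spring (a point): Where the spring plate in the bore, at rest, meets the foot of the head: head at 20 mm. It pushes up with 1.2 N there and 1.2 N more per mm pushed in: 11 N at 12 mm, 14 N at 9.5 mm. Hard bottom at 8 mm.
- port_track (a point): Height (12 mm) below which the lugs clear the underside of the track, so that the head can turn, only clockwise seen from above, with under about 0.2 N m. After 57 to 94 degrees from the slots (unknown, differs each time) the lugs meet a hard stop, felt as a rise of the twisting moment: ease off before 0.5 N m, never force it.
- port_lock (a point): Height (16 mm) of the locked head. From the stop back to about 9 degrees before it a pocket lies above the lugs: let go there, best 4 to 5 degrees back from the stop, and the spring lifts the head 4 mm into it, to 16 mm: locked, neither turning nor coming out. Let go elsewhere it stays at about 12 mm, unlocked.
- dust_cap: Bystander: loose black disc 52 mm across, 9 mm high, lying on the imager's top beside the port. Origin: centre of its underside.
- dish: Bystander: loose glass dish 60 mm across, 15 mm high, on the bench beyond the stand. Origin: centre of its underside.
- slide_box: Bystander: loose white slide box 50 x 80 x 22 mm, on the bench on the robot's side of the stand. Origin: centre of its underside.
- oil_bottle: Bystander: loose amber oil bottle 32 mm in diameter, 75 mm high. Origin: centre of its underside.
Things that resemble listed ones, but are neither listed nor needed, are in the scene too. What is shaped like the head but purple or turquoise is not meant.

How it is judged:
By the outcome, as a careful person would: the job done as asked, in the order asked, and still so for the second after the job is handed in, with the robot touching nothing.
It also fails if it takes over 69 s, if anything falls off the work surface, if the arm or the gripper's body presses on something with over 40 N, if the wrist force passes 120 N, or if a joint passes its speed limit or range.

## Working session

There is one attempt and no reset: what is moved stays moved. The work goes in short steps, Python scripts to look and compute and a tool call to move; the robot and the scene stay as the last step left them, time stands still between calls to the robot, and variables do not carry over. Pictures are saved under pics/ and viewed, at most 10 in all, crops included, and the job is handed in when it is done.

Besides the shell and the picture viewer there is one more tool, called after "Request:" by a JSON object that holds its "name" and its "arguments", one argument or row to a line. carry_out: Moves the arm, as the interface text tells. Its arguments: {"type":"object","properties":{"deltas":{"type":"array"}},"required":["deltas"]}

```bash
mkdir -p pics
python3 - <<'E'
from cell import ctrl
import cv2,numpy as np
for n in("top","side"):
    cv2.imwrite(f"pics/{n}0.png",ctrl.get_image(n)[:,:,::-1]); c=ctrl.calibration(n); print(n,np.round(c["mtx"],1).tolist(),np.round(c["R"],3).tolist(),np.round(c["t"],1))
s=ctrl.read_state();print(s,ctrl.grip_depth)
E
```

```text
top [[399.1, 0.0, 256.7], [0.0, 399.1, 199.7], [0.0, 0.0, 1.0]] [[-0.01, -1.0, -0.002], [-0.983, 0.011, -0.181], [0.181, 0.0, -0.983]] [ 22.9 595.3 856.1]
side [[375.8, 0.0, 260.0], [0.0, 375.8, 192.6], [0.0, 0.0, 1.0]] [[0.857, -0.516, 0.011], [-0.343, -0.586, -0.734], [0.386, 0.625, -0.679]] [-498.9  268.9  558.7]
{'clock': 0.1, 'qpos': array([ 1.23118655,  0.62931327,  0.03844882,  1.51821861, -0.02701711,
        0.99629112, -0.02002645]), 'qd': array([-0.00035362,  0.00026088, -0.00193091, -0.0041449 , -0.00085293,
        0.0008996 ,  0.00059411]), 'tau': array([ 3.40519007e-03, -5.64529288e+01,  1.23033609e+00, -1.93971509e+01,
        1.11893431e-02,  5.36635023e-03,  7.79648303e-06]), 'eef_pos': array([ 175.64873338, -625.26064167,  230.45825805]), 'tool_rot': array([-3.13988026e+00,  7.39755961e-06,  2.73771852e-01]), 'force': array([ 0.57653832,  0.34812333, -0.29640182]), 'torque': array([ 0.04965737,  0.00757013, -0.01295748]), 'gripper_force': 0.0, 'width': 85.52046759399651} 18.700000000000003
```

View pics/top0.png

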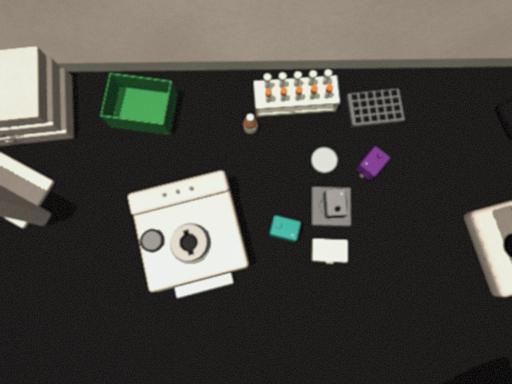

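View pics/side0.png

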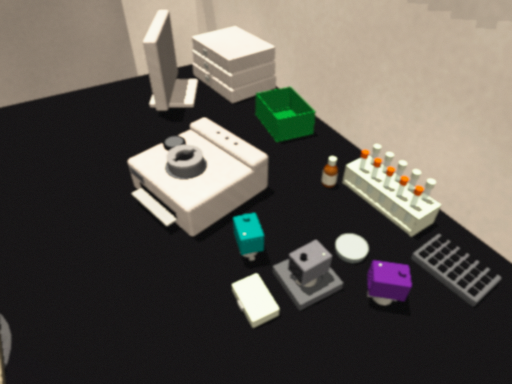

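The top view shows the grey head at about (335,203) in its stand at (331,206), and the port at (189,243) on the imager. The side view shows the head at (310,262) and the port at (185,161). I'll enlarge both views.

Run:
```python
import cv2,numpy as np
t=cv2.imread("pics/top0.png");s=cv2.imread("pics/side0.png")
def c(im,x,y,w,h,k):
    return cv2.resize(im[y:y+h,x:x+w],None,fx=k,fy=k,interpolation=cv2.INTER_CUBIC)
cv2.imwrite("pics/a.png",np.hstack([c(t,305,180,50,50,8),c(t,164,218,50,50,8)]))
cv2.imwrite("pics/b.png",np.hstack([c(s,270,230,76,76,5),c(s,155,130,76,76,5)]))
```

```text
(no output)
```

View pics/a.png

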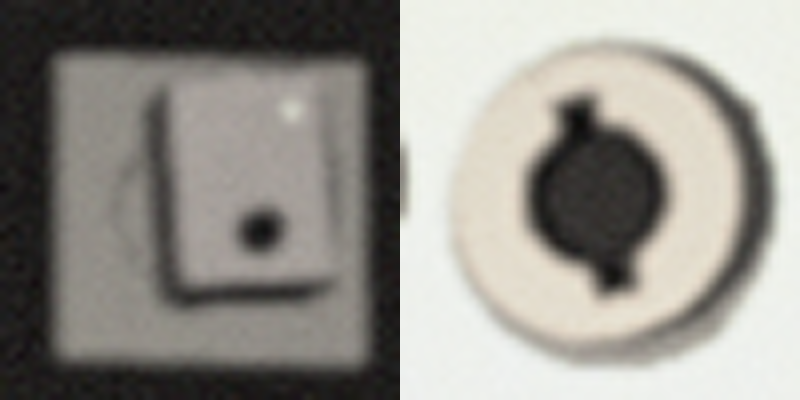

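View pics/b.png

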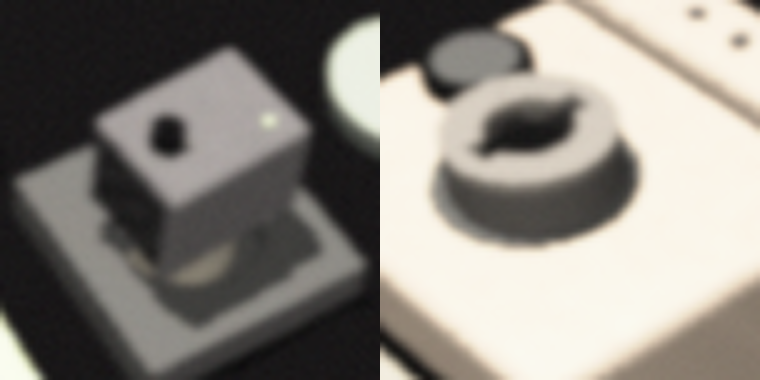

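Crop a: the head's top corners are at about (165,85), (325,85), (332,280) and (175,285), with its connector toward the robot. The port's rim centre is at about (597,193), with slot tips at (573,97) and (617,291). Crop b agrees with this.

```bash
cat > h.py <<'E'
from cell import ctrl
import cv2,numpy as np
from scipy.optimize import least_squares
def proj(n,X):
    c=ctrl.calibration(n);return cv2.projectPoints(np.float64(X).reshape(-1,1,3),cv2.Rodrigues(np.array(c["R"]))[0],np.float64(c["t"]),np.array(c["mtx"]),None)[0][:,0]
def onplane(n,px,z):
    c=ctrl.calibration(n);R=np.array(c["R"]);d=R.T@np.linalg.inv(c["mtx"])@[*px,1];o=-R.T@np.array(c["t"]);return o+d*(z-o[2])/d[2]
def crop(u,x,y,k): return (np.float64(u)+.5)/k-.5+np.array([x,y])
def Rz(a): return np.array([[np.cos(a),-np.sin(a)],[np.sin(a),np.cos(a)]])
E
python3 - <<'E'
from h import *
T=crop([[165,85],[325,83],[332,280],[177,286]],305,180,8)
S=crop([[175,208],[97,122],[232,47],[312,128]],270,230,5)
for n,P in(("top",T),("side",S)):
    W=np.array([onplane(n,p,77) for p in P])[:,:2]
    print(n,W.round(1).tolist(),W.mean(0),[round(float(np.linalg.norm(W[i]-W[i-1])),1) for i in range(4)],[np.degrees(np.arctan2(*(W[i]-W[i-1])[::-1])).round(1) for i in range(4)])
print("conn",onplane("top",crop([262,230],305,180,8),85),onplane("side",crop([168,130],270,230,5),85))
T=crop([[573,97],[617,291],[450,193],[745,193],[598,42],[598,345],[597,195]],164-50,218,8)
S=crop([[577,101],[480,151],[442,131],[618,131],[530,75],[530,187],[530,126]],155-76,130,5)
for n,P in(("top",T),("side",S)):
    W=np.array([onplane(n,p,108) for p in P])[:,:2];print(n,W.round(1).tolist(),"len",np.linalg.norm(W[0]-W[1]),"ang",np.degrees(np.arctan2(*(W[0]-W[1])[::-1])),"mid",W[:2].mean(0),W[2:4].mean(0),W[4:6].mean(0))
# imager edge: right side line & front
for p in [(224,173),(247,267),(150,291),(129,195)]: print(onplane("top",p,80).round(0))
E
```

```text
top [[611.2, -136.4], [611.3, -181.1], [555.8, -180.2], [554.6, -137.4]] [ 583.22947815 -158.77961344] [56.7, 44.7, 55.5, 42.8] [np.float64(1.0), np.float64(-89.9), np.float64(179.1), np.float64(91.6)]
side [[556.8, -180.9], [554.7, -139.2], [614.1, -136.0], [615.7, -178.1]] [ 585.30297081 -158.52949017] [59.0, 41.7, 59.4, 42.1] [np.float64(-177.3), np.float64(92.9), np.float64(3.0), np.float64(-87.8)]
conn [ 568.68776713 -159.93123173   85.        ] [ 569.10310986 -158.75786176   85.        ]
top [[522.7, 168.8], [471.6, 156.1], [497.7, 200.6], [496.8, 122.9], [537.2, 162.4], [457.7, 160.8], [496.7, 161.9]] len 52.59575722815468 ang 13.910870186493911 mid [497.13423401 162.43066528] [497.24920658 161.74702194] [497.45795691 161.61599674]
side [[521.9, 172.3], [473.8, 160.5], [465.3, 181.1], [528.1, 144.5], [512.1, 199.7], [482.3, 128.4], [498.0, 166.0]] len 49.517408694758316 ang 13.752065748462766 mid [497.89329152 166.39124841] [496.72647898 162.77809837] [497.23424059 164.07405918]
[652.  89.  80.]
[444.  39.  80.]
[396. 246.  80.]
[604. 300.  80.]
```

```bash
cat >> h.py <<'E'
from scipy.spatial.transform import Rotation as Ro
def delta(x,y,z,yawdeg):
    "remaining move: rotvec (deg, tool) and shift (mm, in present tool axes)"
    s=ctrl.read_state();R=Ro.from_euler("xyz",s["tool_rot"]);G=Ro.from_euler("xyz",[180,0,yawdeg],degrees=True)
    print("t",round(s["clock"],2),"pos",s["eef_pos"].round(1),"rpy",np.degrees(s["tool_rot"]).round(2),"q",s["qpos"].round(2),"F",s["force"].round(1),"M",s["torque"].round(2),"w",round(s["width"],1),s["gripper_force"])
    print("rot",np.degrees((R.inv()*G).as_rotvec()).round(2),"shift",R.inv().apply(np.array([x,y,z])-s["eef_pos"]).round(2))
E
python3 -c "
from h import *
delta(584.5,-158.7,200,182)"
```

```text
t 0.1 pos [ 175.6 -625.3  230.5] rpy [-179.9     0.     15.69] q [ 1.23  0.63  0.04  1.52 -0.03  1.   -0.02] F [ 0.6  0.3 -0.3] M [ 0.05  0.01 -0.01] w 85.5 0.0
rot [-2.0000e-02 -1.4000e-01 -1.6631e+02] shift [ 519.77 -338.59   31.03]
```

Request:
{"name": "carry_out", "arguments": {
  "deltas": [0,0,0,0.043,-0.028,0,-1,0,0,0,0.043,-0.028,0,-1,0,0,0,0.043,-0.028,0,-1,0,0,0,0.043,-0.028,0,-1,0,0,0,0.043,-0.028,0,-1,0,0,0,0.043,-0.028,0,-1,0,0,0,0.043,-0.028,0,-1,0,0,0,0.043,-0.028,0,-1,0,0,0,0.043,-0.028,0,-1,0,0,0,0.043,-0.028,0,-1,0,0,0,0.043,-0.028,0,-1,0,0,0,0.043,-0.028,0,-1]
}}

```text
clock: 1.6
eef_pos: [582.4, -161.4, 231.0]
tool_rot: [-3.141, 0.001, 0.274]
force: [-0.2, -0.2, -0.2]
width: 85.2
gripper_force: 0.0
```

Request:
{"name": "carry_out", "arguments": {
  "deltas": [0,0,-10,0,0,0,-1,0,0,-10,0,0,0,-1,0,0,-10,0,0,0,-1,0,0,-10,0,0,0,-1,0,0,-10,0,0,0,-1,0,0,-10,0,0,0,-1,0,0,-10,0,0,0,-1,0,0,-10,0,0,0,-1,0,0,-10,0,0,0,-1,0,0,-10,0,0,0,-1,0,0,-10,0,0,0,-1,0,0,-10,0,0,0,-1]
}}

```text
clock: 3.1
eef_pos: [581.3, -162.9, 230.9]
tool_rot: [-3.141, -0.001, 2.374]
force: [-0.4, 0.1, 0.7]
width: 85.3
gripper_force: 0.0
```

```bash
python3 -c "
from h import *
delta(584.5,-158.7,200,182)"
```

```text
t 3.1 pos [ 581.3 -162.9  230.9] rpy [-1.7997e+02 -5.0000e-02  1.3601e+02] q [ 0.57  0.61 -0.56  1.64  0.37  1.    0.69] F [-0.4  0.1  0.7] M [-0.01 -0.04  0.02] w 85.3 0.0
rot [-1.000e-02 -6.000e-02 -4.599e+01] shift [ 0.58  5.24 30.87]
```

Request:
{"name": "carry_out", "arguments": {
  "deltas": [0,0,0,0.0006,0.0052,0,-1,0,0,-9.2,0,0,0.014,-1,0,0,-9.2,0,0,0.02,-1,0,0,-9.2,0,0,0.02,-1,0,0,-9.2,0,0,0.02,-1,0,0,-9.2,0,0,0,-1,0,0,0,0,0,0,-1,0,0,0,0,0,0,-1]
}}

```text
clock: 4.1
eef_pos: [585.2, -158.5, 157.5]
tool_rot: [-3.141, 0.0, -3.116]
force: [0.3, -0.1, 0.6]
width: 85.4
gripper_force: 0.0
```

```bash
python3 -c "
from h import *
delta(584.5,-158.7,37.5,182)
cv2.imwrite('pics/c.png',np.hstack([cv2.resize(ctrl.get_image('top')[150:250,280:380,::-1],None,fx=4,fy=4),cv2.resize(ctrl.get_image('side')[200:300,260:360,::-1],None,fx=4,fy=4)]))"
```

```text
t 4.1 pos [ 585.2 -158.5  157.5] rpy [-1.7999e+02  2.0000e-02 -1.7854e+02] q [ 0.65  0.75 -0.72  1.7   0.6   0.92  1.28] F [ 0.3 -0.1  0.6] M [-0.04  0.04 -0.01] w 85.4 0.0
rot [-0.01  0.02 -0.54] shift [  0.71  -0.18 119.98]
```

View pics/c.png

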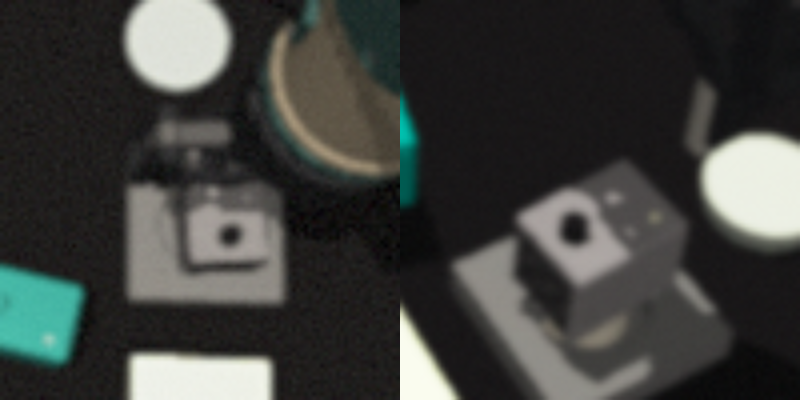

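The crop shows the gripper near (329,182) in the top view and a pad at (335,229) in the side view. I'll compare that with the projection.

```bash
python3 -c "
from h import *
for n in('top','side'): print(n,proj(n,[[585.2,-158.5,157.5],[585.2,-158.5+42,170],[585.2,-158.5-42,170]]).round(0).tolist())"
```

```text
top [[343.0, 195.0], [324.0, 194.0], [366.0, 193.0]]
side [[316.0, 222.0], [301.0, 200.0], [334.0, 235.0]]
```

Request:
{"name": "carry_out", "arguments": {
  "deltas": [0,0,-0.5,0.0007,0,0.02,-1,0,0,0,0,0,0.02,-1,0,0,0,0,0,0.02,-1,0,0,0,0,0,0.02,-1,0,0,0,0,0,0.02,-1,0,0,0,0,0,0.012,-1,0,0,0,0,0,0.008,-1,0,0,0,0,0,0,-1]
}}

```text
clock: 5.2
eef_pos: [584.1, -158.6, 37.0]
tool_rot: [3.141, -0.0, -3.103]
force: [-0.4, 0.9, 0.7]
width: 85.3
gripper_force: 0.0
```

Request:
{"name": "carry_out", "arguments": {
  "deltas": [0,0,0,0,0,0,-0.2,0,0,0,0,0,0,0,0,0,0,0,0,0,0.1,0,0,0,0,0,0,0.2,0,0,0,0,0,0,0.5,0,0,0,0,0,0,1,0,0,0,0,0,0,1,0,0,0,0,0,0,1]
}}

```text
clock: 6.2
eef_pos: [584.8, -158.7, 38.1]
tool_rot: [-3.141, 0.001, -3.103]
force: [-1.0, 0.9, 5.8]
width: 43.6
gripper_force: 61.6
```

```bash
python3 -c "
from h import *
delta(584.5,-158.7,160,182)"
```

```text
t 6.2 pos [ 584.8 -158.7   38.1] rpy [-1.7997e+02  7.0000e-02 -1.7781e+02] q [ 0.58  0.9  -0.6   1.77  0.75  0.71  1.17] F [-1.   0.9  5.8] M [-0.05  0.17 -0.02] w 43.6 61.61033391952515
rot [-0.02  0.07  0.19] shift [   0.15    0.   -121.94]
```

Request:
{"name": "carry_out", "arguments": {
  "deltas": [0,0,0,0,0,-0.005,1,0,0,0,0,0,-0.01,1,0,0,0,0,0,-0.025,1,0,0,0,0,0,-0.03,1,0,0,0,0,0,-0.03,1,0,0,0,0,0,-0.03,1,0,0,0,0,0,-0.02,1,0,0,0,0,0,-0.01,1,0,0,0,0,0,0,1]
}}

```text
clock: 7.32
eef_pos: [584.2, -158.8, 197.5]
tool_rot: [-3.141, 0.0, -3.104]
force: [0.8, -0.6, -2.1]
width: 43.5
gripper_force: 61.3
```

```bash
python3 -c "
from h import *
delta(497.2,162.2,198,193.8)"
```

```text
t 7.33 pos [ 584.2 -158.8  197.5] rpy [-1.7999e+02  1.0000e-02 -1.7782e+02] q [ 0.67  0.7  -0.75  1.67  0.56  0.99  1.33] F [ 0.8 -0.6 -2.1] M [-0.01 -0.02  0.03] w 43.5 61.29382252693176
rot [-1.000e-02  1.000e-02 -1.162e+01] shift [ 74.73 324.04  -0.63]
```

Request:
{"name": "carry_out", "arguments": {
  "deltas": [0,0,0,0.0075,0.0324,0,1,0,0,0,0.0075,0.0324,0,1,0,0,0,0.0075,0.0324,0,1,0,0,0,0.0075,0.0324,0,1,0,0,0,0.0075,0.0324,0,1,0,0,0,0.0075,0.0324,0,1,0,0,0,0.0075,0.0324,0,1,0,0,0,0.0075,0.0324,0,1,0,0,0,0.0075,0.0324,0,1,0,0,0,0.0075,0.0324,0,1,0,0,-5.8,0,0,0,1,0,0,-5.8,0,0,0,1]
}}

```text
clock: 8.82
eef_pos: [496.0, 162.5, 196.2]
tool_rot: [-3.141, -0.002, -2.896]
force: [-0.3, 0.6, -2.8]
width: 43.4
gripper_force: 61.7
```

```bash
python3 -c "
from h import *
delta(497.2,162.2,150,193.8)"
```

```text
t 8.82 pos [496.  162.5 196.2] rpy [-1.7998e+02 -1.3000e-01 -1.6593e+02] q [ 0.16  0.61 -0.81  1.9   0.56  0.89  0.88] F [-0.3  0.6 -2.8] M [0.03 0.08 0.04] w 43.4 61.74893260002136
rot [-0.02 -0.13  0.27] shift [-1.21 -0.54 46.23]
```

Request:
{"name": "carry_out", "arguments": {
  "deltas": [0,0,0.3,-0.0012,-0.0005,0.012,1,0,0,0,0,0,0.012,1,0,0,0,0,0,0.012,1,0,0,0,0,0,0.012,1,0,0,0,0,0,0,1,0,0,0,0,0,0,1]
}}

```text
clock: 9.57
eef_pos: [498.4, 162.3, 149.5]
tool_rot: [3.141, 0.0, -2.906]
force: [0.2, -0.1, -1.8]
width: 43.8
gripper_force: 61.7
```

```bash
python3 -c "
from h import *
delta(497.2,162.2,146,193.8)
t=ctrl.get_image('top')[:,:,::-1];s=ctrl.get_image('side')[:,:,::-1]
cv2.imwrite('pics/d_t.png',t);cv2.imwrite('pics/d_s.png',s)
f=lambda a:cv2.resize(a,None,fx=5,fy=5,interpolation=cv2.INTER_CUBIC)
cv2.imwrite('pics/d.png',np.hstack([f(t[195:290,150:230]),f(s[100:195,150:230])]))"
```

```text
t 9.57 pos [498.4 162.3 149.5] rpy [ 1.7999e+02  3.0000e-02 -1.6651e+02] q [ 0.12  0.67 -0.75  1.94  0.64  0.79  0.81] F [ 0.2 -0.1 -1.8] M [ 0.   -0.04 -0.07] w 43.8 61.69608235359192
rot [ 0.01  0.03 -0.31] shift [1.16 0.18 3.49]
```

View pics/d.png

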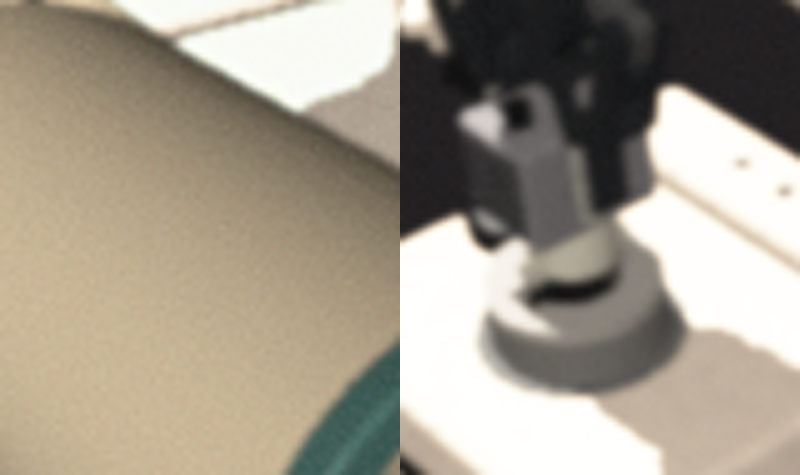

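In the side view the tube at about (571,250) is over the bore, with no contact yet. I'll now go down by feel.

Request:
{"name": "carry_out", "arguments": {
  "deltas": [0,0,-0.3,0.0008,0,0.004,1,0,0,0,0,0,0.003,1,0,0,0,0,0,0.002,1,0,0,0,0,0,0.001,1,0,0,0,0,0,0,1]
}}

```text
clock: 10.3
eef_pos: [497.4, 161.9, 139.2]
tool_rot: [-3.142, -0.0, -2.901]
force: [-0.0, 0.4, -1.9]
width: 43.4
gripper_force: 61.7
```

Request:
{"name": "carry_out", "arguments": {
  "deltas": [0,0,0,0,0,0.001,1,0,0,0,0,0,0.001,1,0,0,0,0,0,0,1]
}}

```text
clock: 10.68
eef_pos: [497.4, 161.8, 137.3]
tool_rot: [3.142, -0.0, -2.901]
force: [0.4, 0.1, -2.3]
width: 43.6
gripper_force: 61.7
```

```bash
python3 -c "
from h import *
delta(497.2,162.2,140,193.8)"
```

```text
t 10.68 pos [497.4 161.8 137.3] rpy [ 180.     -0.   -166.21] q [ 0.11  0.68 -0.74  1.95  0.66  0.77  0.8 ] F [ 0.4  0.1 -2.3] M [-0.05  0.    0.01] w 43.6 61.69861435890198
rot [ 0.   -0.   -0.01] shift [ 0.09  0.39 -2.74]
```

Request:
{"name": "carry_out", "arguments": {
  "deltas": [0,0,0,0,0,0.001,1,0,0,0,0,0,0.001,1,0,0,0,0,0,0.001,1,0,0,0,0,0,0,1]
}}

```text
clock: 11.18
eef_pos: [497.4, 161.8, 134.2]
tool_rot: [-3.142, -0.0, -2.901]
force: [-0.8, -0.3, -2.0]
width: 43.1
gripper_force: 61.7
```

Request:
{"name": "carry_out", "arguments": {
  "deltas": [0,0,0,0,0,0.001,1,0,0,0,0,0,0.001,1,0,0,0,0,0,0.001,1,0,0,0,0,0,0,1]
}}

```text
clock: 11.68
eef_pos: [497.4, 161.9, 131.4]
tool_rot: [-3.142, 0.0, -2.901]
force: [-0.0, -0.5, -0.0]
width: 43.2
gripper_force: 61.7
```

Request:
{"name": "carry_out", "arguments": {
  "deltas": [0,0,0,0,0,0.0015,1,0,0,0,0,0,0.0015,1,0,0,0,0,0,0.001,1,0,0,0,0,0,0.001,1,0,0,0,0,0,0,1]
}}

```text
clock: 12.3
eef_pos: [497.5, 161.8, 126.5]
tool_rot: [-3.141, 0.0, -2.901]
force: [-0.7, -1.3, 5.9]
width: 43.4
gripper_force: 62.4
```

Request:
{"name": "carry_out", "arguments": {
  "deltas": [0,0,0,0,0,0.001,1,0,0,0,0,0,0.001,1,0,0,0,0,0,0.001,1,0,0,0,0,0,0.001,1,0,0,0,0,0,0,1]
}}

```text
clock: 12.92
eef_pos: [497.5, 161.9, 123.0]
tool_rot: [-3.141, 0.001, -2.901]
force: [-3.1, -2.3, 9.3]
width: 43.2
gripper_force: 62.9
```

```bash
python3 -c "
from h import *
delta(497.2,162.2,122.2,193.8)"
```

```text
t 12.93 pos [497.5 161.9 123. ] rpy [-1.7997e+02  3.0000e-02 -1.6621e+02] q [ 0.09  0.7  -0.72  1.96  0.68  0.74  0.78] F [-3.1 -2.3  9.3] M [-0.33  0.61  0.  ] w 43.2 62.85299062728882
rot [-0.03  0.03 -0.01] shift [0.26 0.34 0.77]
```

Request:
{"name": "carry_out", "arguments": {
  "deltas": [0,0,0,0.0006,-0.0003,0.0006,1,0,0,0,0,0,0.0006,1,0,0,0,0,0,0,1]
}}

```text
clock: 13.3
eef_pos: [497.5, 161.9, 122.1]
tool_rot: [-3.142, 0.002, -2.901]
force: [-2.5, -0.7, 10.8]
width: 43.3
gripper_force: 62.9
```

```bash
python3 -c "
from h import *
delta(497.2,162.2,122.2,193.8)"
```

```text
t 13.3 pos [497.5 161.9 122.1] rpy [-1.8000e+02  1.0000e-01 -1.6621e+02] q [ 0.09  0.7  -0.71  1.96  0.69  0.73  0.77] F [-2.5 -0.7 10.8] M [-0.25  0.44 -0.  ] w 43.3 62.94930696487427
rot [-0.    0.1  -0.01] shift [ 0.2   0.39 -0.11]
```

Request:
{"name": "carry_out", "arguments": {
  "deltas": [0,0,0,0.0003,0,0.0004,1,0,0,3,0,0,0,1,0,0,3,0,0,0,1,0,0,0,0,0,0,1]
}}

```text
clock: 13.8
eef_pos: [497.6, 162.1, 121.9]
tool_rot: [3.141, 0.003, -3.006]
force: [-0.7, -0.4, 10.7]
width: 43.7
gripper_force: 63.2
```

```bash
python3 -c "
from h import *
delta(497.2,162.2,122.2,193.8)"
```

```text
t 13.8 pos [497.6 162.1 121.9] rpy [ 1.7998e+02  1.6000e-01 -1.7223e+02] q [ 0.08  0.7  -0.69  1.96  0.66  0.72  0.69] F [-0.7 -0.4 10.7] M [-0.2   0.32 -0.04] w 43.7 63.20760726928711
rot [ 0.01  0.16 -6.03] shift [ 0.36  0.18 -0.3 ]
```

Request:
{"name": "carry_out", "arguments": {
  "deltas": [0,0,5,0,0,0,1,0,0,5,0,0,0,1,0,0,0,0,0,0,1]
}}

```text
clock: 14.18
eef_pos: [497.8, 162.2, 122.0]
tool_rot: [3.141, 0.003, 3.102]
force: [-0.9, -0.6, 9.8]
width: 43.5
gripper_force: 63.2
```

```bash
python3 -c "
from h import *
delta(497.2,162.2,122.2,193.8)"
```

```text
t 14.18 pos [497.8 162.2 122. ] rpy [179.94   0.18 177.75] q [ 0.05  0.68 -0.64  1.96  0.63  0.7   0.55] F [-0.9 -0.6  9.8] M [-0.13  0.3  -0.05] w 43.5 63.176597356796265
rot [  0.04   0.18 -16.05] shift [ 0.65  0.01 -0.24]
```

Request:
{"name": "carry_out", "arguments": {
  "deltas": [0,0,5,0,0,0.0004,1,0,0,5,0,0,0,1,0,0,5,0,0,0,1,0,0,0,0,0,0,1]
}}

```text
clock: 14.68
eef_pos: [498.0, 162.7, 121.7]
tool_rot: [3.139, 0.003, 2.841]
force: [-0.2, 0.2, 11.8]
width: 43.4
gripper_force: 63.2
```

```bash
python3 -c "
from h import *
delta(497.2,162.2,122.2,193.8)"
```

```text
t 14.68 pos [498.  162.7 121.7] rpy [1.7984e+02 1.7000e-01 1.6277e+02] q [ 0.    0.67 -0.57  1.96  0.56  0.67  0.35] F [-0.2  0.2 11.8] M [ 0.05  0.31 -0.15] w 43.4 63.20181369781494
rot [  0.11   0.21 -31.03] shift [ 0.61 -0.73 -0.48]
```

Request:
{"name": "carry_out", "arguments": {
  "deltas": [0,0,5,0,0,0,1,0,0,5,0,0,0,1,0,0,5,0,0,0,1,0,0,0,0,0,0,1]
}}

```text
clock: 15.18
eef_pos: [498.0, 162.9, 121.7]
tool_rot: [3.138, 0.002, 2.579]
force: [-0.6, 0.7, 11.1]
width: 43.7
gripper_force: 63.2
```

```bash
python3 -c "
from h import *
delta(497.2,162.2,122.2,193.8)"
```

```text
t 15.18 pos [498.  162.9 121.7] rpy [1.7978e+02 1.2000e-01 1.4778e+02] q [-0.04  0.65 -0.49  1.97  0.5   0.64  0.15] F [-0.6  0.7 11.1] M [ 0.2   0.29 -0.13] w 43.7 63.18930745124817
rot [  0.16   0.2  -46.02] shift [ 0.32 -1.03 -0.48]
```

Request:
{"name": "carry_out", "arguments": {
  "deltas": [0,0,4,0,0,0,1,0,0,4,0,0,0,1,0,0,0,0,0,0,1]
}}

```text
clock: 15.55
eef_pos: [498.0, 162.9, 121.7]
tool_rot: [3.138, 0.001, 2.44]
force: [-0.7, -0.3, 12.0]
width: 43.6
gripper_force: 63.2
```

```bash
cat >> h.py <<'E'
def m():
    s=ctrl.read_state();print(round(s["clock"],2),"yaw",np.degrees(s["tool_rot"]).round(2)[2],"M",s["torque"].round(3),"F",s["force"].round(1),s["eef_pos"].round(1),"q7",s["qpos"][6].round(2))
E
python3 -c "
from h import *
m()"
```

```text
15.55 yaw 139.79 M [ 0.136  0.321 -0.055] F [-0.7 -0.3 12. ] [498.  162.9 121.7] q7 0.05
```

Request:
{"name": "carry_out", "arguments": {
  "deltas": [0,0,0.8,0,0,0,1,0,0,0.7,0,0,0,1,0,0,0,0,0,0,1]
}}

```text
clock: 15.92
eef_pos: [498.1, 162.9, 121.7]
tool_rot: [3.137, 0.001, 2.414]
force: [-0.6, 0.5, 11.0]
width: 43.4
gripper_force: 63.2
```

```bash
python3 -c "
from h import *
m()"
```

```text
15.93 yaw 138.33 M [0.118 0.27  0.052] F [-0.6  0.5 11. ] [498.1 162.9 121.7] q7 0.03
```

Request:
{"name": "carry_out", "arguments": {
  "deltas": [0,0,0.8,0,0,0,1,0,0,0.7,0,0,0,1,0,0,0,0,0,0,1]
}}

```text
clock: 16.3
eef_pos: [498.1, 162.8, 121.7]
tool_rot: [3.137, 0.001, 2.388]
force: [-0.9, 0.9, 11.1]
width: 43.6
gripper_force: 63.2
```

```bash
python3 -c "
from h import *
m()"
```

```text
16.3 yaw 136.83 M [0.14  0.272 0.048] F [-0.9  0.9 11.1] [498.1 162.8 121.7] q7 0.01
```

Request:
{"name": "carry_out", "arguments": {
  "deltas": [0,0,0.8,0,0,0,1,0,0,0.7,0,0,0,1,0,0,0,0,0,0,1]
}}

```text
clock: 16.68
eef_pos: [498.1, 162.8, 121.7]
tool_rot: [3.137, 0.001, 2.362]
force: [-0.8, 0.6, 11.7]
width: 43.5
gripper_force: 63.2
```

```bash
python3 -c "
from h import *
m()"
```

```text
16.68 yaw 135.33 M [0.123 0.334 0.018] F [-0.8  0.6 11.7] [498.1 162.8 121.7] q7 -0.01
```

Request:
{"name": "carry_out", "arguments": {
  "deltas": [0,0,0.8,0,0,0,1,0,0,0.7,0,0,0,1,0,0,0,0,0,0,1]
}}

```text
clock: 17.05
eef_pos: [498.2, 162.8, 121.7]
tool_rot: [3.137, 0.001, 2.336]
force: [-0.8, 0.6, 10.7]
width: 43.1
gripper_force: 63.2
```

```bash
python3 -c "
from h import *
m()"
```

```text
17.05 yaw 133.83 M [0.099 0.233 0.084] F [-0.8  0.6 10.7] [498.2 162.8 121.7] q7 -0.03
```

Request:
{"name": "carry_out", "arguments": {
  "deltas": [0,0,0.8,0,0,0,1,0,0,0.7,0,0,0,1,0,0,0,0,0,0,1]
}}

```text
clock: 17.42
eef_pos: [498.2, 162.8, 121.7]
tool_rot: [3.137, 0.001, 2.31]
force: [-1.3, 1.1, 12.1]
width: 43.7
gripper_force: 63.2
```

```bash
python3 -c "
from h import *
m()"
```

```text
17.43 yaw 132.34 M [0.063 0.269 0.001] F [-1.3  1.1 12.1] [498.2 162.8 121.7] q7 -0.05
```

Request:
{"name": "carry_out", "arguments": {
  "deltas": [0,0,0.8,0,0,0,1,0,0,0.7,0,0,0,1,0,0,0,0,0,0,1]
}}

```text
clock: 17.8
eef_pos: [498.2, 162.9, 121.7]
tool_rot: [3.137, 0.001, 2.284]
force: [-0.7, 0.3, 11.3]
width: 43.3
gripper_force: 63.2
```

```bash
python3 -c "
from h import *
m()"
```

```text
17.8 yaw 130.84 M [0.147 0.255 0.063] F [-0.7  0.3 11.3] [498.2 162.9 121.7] q7 -0.07
```

Request:
{"name": "carry_out", "arguments": {
  "deltas": [0,0,0.8,0,0,0,1,0,0,0.7,0,0,0,1,0,0,0,0,0,0,1]
}}

```text
clock: 18.18
eef_pos: [498.2, 162.9, 121.7]
tool_rot: [3.137, 0.001, 2.257]
force: [-0.7, 1.6, 11.0]
width: 43.3
gripper_force: 63.2
```

```bash
python3 -c "
from h import *
m()"
```

```text
18.18 yaw 129.34 M [0.131 0.266 0.106] F [-0.7  1.6 11. ] [498.2 162.9 121.7] q7 -0.09
```

Request:
{"name": "carry_out", "arguments": {
  "deltas": [0,0,0.8,0,0,0,1,0,0,0.7,0,0,0,1,0,0,0,0,0,0,1]
}}

```text
clock: 18.55
eef_pos: [498.1, 163.0, 121.7]
tool_rot: [3.137, 0.001, 2.231]
force: [-1.9, 1.4, 11.6]
width: 43.4
gripper_force: 63.2
```

```bash
python3 -c "
from h import *
m()"
```

```text
18.55 yaw 127.85 M [0.208 0.257 0.12 ] F [-1.9  1.4 11.6] [498.1 163.  121.7] q7 -0.11
```

Request:
{"name": "carry_out", "arguments": {
  "deltas": [0,0,0.6,0,0,0,1,0,0,0.6,0,0,0,1,0,0,0,0,0,0,1]
}}

```text
clock: 18.92
eef_pos: [498.1, 163.0, 121.7]
tool_rot: [3.137, 0.0, 2.211]
force: [-0.7, 1.5, 11.2]
width: 43.2
gripper_force: 63.2
```

```bash
python3 -c "
from h import *
m()"
```

```text
18.93 yaw 126.65 M [0.154 0.206 0.05 ] F [-0.7  1.5 11.2] [498.1 163.  121.7] q7 -0.12
```

Request:
{"name": "carry_out", "arguments": {
  "deltas": [0,0,0.8,0,0,0,1,0,0,0.7,0,0,0,1,0,0,0,0,0,0,1]
}}

```text
clock: 19.3
eef_pos: [498.1, 163.0, 121.7]
tool_rot: [3.137, 0.0, 2.184]
force: [-1.7, 0.9, 11.7]
width: 43.2
gripper_force: 63.2
```

```bash
python3 -c "
from h import *
m()"
```

```text
19.3 yaw 125.15 M [0.202 0.299 0.02 ] F [-1.7  0.9 11.7] [498.1 163.  121.7] q7 -0.14
```

Request:
{"name": "carry_out", "arguments": {
  "deltas": [0,0,0.8,0,0,0,1,0,0,0.7,0,0,0,1,0,0,0,0,0,0,1]
}}

```text
clock: 19.68
eef_pos: [498.2, 163.0, 121.7]
tool_rot: [3.137, 0.0, 2.158]
force: [-1.1, 1.3, 11.4]
width: 43.5
gripper_force: 63.2
```

```bash
python3 -c "
from h import *
m()"
```

```text
19.68 yaw 123.65 M [0.247 0.272 0.067] F [-1.1  1.3 11.4] [498.2 163.  121.7] q7 -0.16
```

Request:
{"name": "carry_out", "arguments": {
  "deltas": [0,0,0.8,0,0,0,1,0,0,0.7,0,0,0,1,0,0,0,0,0,0,1]
}}

```text
clock: 20.05
eef_pos: [498.2, 163.1, 121.7]
tool_rot: [3.137, 0.0, 2.132]
force: [-0.6, 1.3, 11.8]
width: 43.5
gripper_force: 63.2
```

```bash
python3 -c "
from h import *
m()"
```

```text
20.05 yaw 122.15 M [0.2   0.314 0.078] F [-0.6  1.3 11.8] [498.2 163.1 121.7] q7 -0.18
```

Request:
{"name": "carry_out", "arguments": {
  "deltas": [0,0,0.8,0,0,0,1,0,0,0.7,0,0,0,1,0,0,0,0,0,0,1]
}}

```text
clock: 20.42
eef_pos: [498.1, 163.1, 121.7]
tool_rot: [3.137, -0.0, 2.106]
force: [-0.3, 1.1, 11.2]
width: 43.8
gripper_force: 63.2
```

```bash
python3 -c "
from h import *
m()"
```

```text
20.43 yaw 120.65 M [0.237 0.247 0.091] F [-0.3  1.1 11.2] [498.1 163.1 121.7] q7 -0.2
```

Request:
{"name": "carry_out", "arguments": {
  "deltas": [0,0,0.8,0,0,0,1,0,0,0.7,0,0,0,1,0,0,0,0,0,0,1]
}}

```text
clock: 20.8
eef_pos: [498.2, 163.0, 121.7]
tool_rot: [3.137, -0.0, 2.079]
force: [-0.8, 0.9, 10.4]
width: 43.3
gripper_force: 63.2
```

```bash
python3 -c "
from h import *
m()"
```

```text
20.8 yaw 119.15 M [0.266 0.323 0.072] F [-0.8  0.9 10.4] [498.2 163.  121.7] q7 -0.22
```

Request:
{"name": "carry_out", "arguments": {
  "deltas": [0,0,0.8,0,0,0,1,0,0,0.7,0,0,0,1,0,0,0,0,0,0,1]
}}

```text
clock: 21.18
eef_pos: [498.2, 163.0, 121.7]
tool_rot: [3.137, -0.0, 2.053]
force: [-1.9, 1.2, 11.1]
width: 43.9
gripper_force: 63.2
```

```bash
python3 -c "
from h import *
m()"
```

```text
21.18 yaw 117.64 M [0.182 0.243 0.043] F [-1.9  1.2 11.1] [498.2 163.  121.7] q7 -0.24
```

Request:
{"name": "carry_out", "arguments": {
  "deltas": [0,0,0.8,0,0,0,1,0,0,0.7,0,0,0,1,0,0,0,0,0,0,1]
}}

```text
clock: 21.55
eef_pos: [498.2, 163.0, 121.7]
tool_rot: [3.137, -0.0, 2.027]
force: [-1.0, 1.6, 11.6]
width: 43.6
gripper_force: 63.2
```

```bash
python3 -c "
from h import *
m()"
```

```text
21.55 yaw 116.14 M [0.186 0.307 0.027] F [-1.   1.6 11.6] [498.2 163.  121.7] q7 -0.26
```

Request:
{"name": "carry_out", "arguments": {
  "deltas": [0,0,0.8,0,0,0,1,0,0,0.7,0,0,0,1,0,0,0,0,0,0,1]
}}

```text
clock: 21.92
eef_pos: [498.2, 162.9, 121.7]
tool_rot: [3.137, -0.0, 2.001]
force: [-0.8, 0.3, 10.9]
width: 43.3
gripper_force: 63.2
```

```bash
python3 -c "
from h import *
m()"
```

```text
21.93 yaw 114.65 M [0.17  0.305 0.092] F [-0.8  0.3 10.9] [498.2 162.9 121.7] q7 -0.28
```

Request:
{"name": "carry_out", "arguments": {
  "deltas": [0,0,0.8,0,0,0,1,0,0,0.7,0,0,0,1,0,0,0,0,0,0,1]
}}

```text
clock: 22.3
eef_pos: [497.9, 162.9, 121.7]
tool_rot: [3.137, -0.0, 1.975]
force: [-1.3, 1.4, 12.0]
width: 43.6
gripper_force: 63.3
```

```bash
python3 -c "
from h import *
m()"
```

```text
22.3 yaw 113.19 M [0.18  0.42  0.226] F [-1.3  1.4 12. ] [497.9 162.9 121.7] q7 -0.3
```

Request:
{"name": "carry_out", "arguments": {
  "deltas": [0,0,0.4,0,0,0,1,0,0,0,0,0,0,1]
}}

```text
clock: 22.55
eef_pos: [497.8, 162.8, 121.7]
tool_rot: [3.138, -0.0, 1.969]
force: [-1.9, 0.7, 11.1]
width: 43.2
gripper_force: 63.3
```

```bash
python3 -c "
from h import *
m()"
```

```text
22.55 yaw 112.79 M [0.105 0.478 0.231] F [-1.9  0.7 11.1] [497.8 162.8 121.7] q7 -0.3
```

Request:
{"name": "carry_out", "arguments": {
  "deltas": [0,0,0.5,0,0,0,1,0,0,0,0,0,0,1]
}}

```text
clock: 22.8
eef_pos: [497.6, 162.8, 121.7]
tool_rot: [3.138, -0.0, 1.96]
force: [-1.9, 0.7, 12.7]
width: 43.2
gripper_force: 63.3
```

```bash
python3 -c "
from h import *
m()"
```

```text
22.8 yaw 112.31 M [0.17  0.452 0.292] F [-1.9  0.7 12.7] [497.6 162.8 121.7] q7 -0.31
```

Request:
{"name": "carry_out", "arguments": {
  "deltas": [0,0,0.5,0,0,0,1,0,0,0,0,0,0,1]
}}

```text
clock: 23.05
eef_pos: [497.6, 162.8, 121.7]
tool_rot: [3.138, -0.0, 1.952]
force: [-2.1, -0.0, 12.3]
width: 43.4
gripper_force: 63.4
```

```bash
python3 -c "
from h import *
m()"
```

```text
23.05 yaw 111.87 M [0.084 0.527 0.514] F [-2.1 -0.  12.3] [497.6 162.8 121.7] q7 -0.31
```

Firm stop at about 112 degrees of yaw. I'll ease back 4.5 degrees.

Request:
{"name": "carry_out", "arguments": {
  "deltas": [0,0,-1.5,0,0,0,1,0,0,-1.5,0,0,0,1,0,0,-1.5,0,0,0,1,0,0,0,0,0,0,1]
}}

```text
clock: 23.55
eef_pos: [497.8, 162.7, 121.6]
tool_rot: [3.138, -0.001, 2.028]
force: [-1.8, 0.7, 10.7]
width: 43.2
gripper_force: 63.3
```

```bash
python3 -c "
from h import *
m()"
```

```text
23.55 yaw 116.22 M [0.191 0.425 0.065] F [-1.8  0.7 10.7] [497.8 162.7 121.6] q7 -0.26
```

Request:
{"name": "carry_out", "arguments": {
  "deltas": [0,0,0,0,0,-0.001,1,0,0,0,0,0,-0.001,1,0,0,0,0,0,-0.001,1,0,0,0,0,0,-0.001,1,0,0,0,0,0,0,1]
}}

```text
clock: 24.18
eef_pos: [497.7, 162.7, 125.2]
tool_rot: [3.138, -0.001, 2.028]
force: [-0.7, 1.3, 7.4]
width: 43.4
gripper_force: 62.9
```

```bash
python3 -c "
from h import *
m()"
```

```text
24.18 yaw 116.22 M [0.261 0.238 0.002] F [-0.7  1.3  7.4] [497.7 162.7 125.2] q7 -0.25
```

Request:
{"name": "carry_out", "arguments": {
  "deltas": [0,0,0,0,0,-0.001,1,0,0,0,0,0,-0.001,1,0,0,0,0,0,-0.0005,1,0,0,0,0,0,0,1]
}}

```text
clock: 24.68
eef_pos: [497.8, 162.6, 127.3]
tool_rot: [3.138, -0.001, 2.028]
force: [1.1, 3.0, 5.1]
width: 43.4
gripper_force: 62.4
```

```bash
python3 -c "
from h import *
m()"
```

```text
24.68 yaw 116.21 M [ 0.77  -0.261 -0.1  ] F [1.1 3.  5.1] [497.8 162.6 127.3] q7 -0.25
```

Request:
{"name": "carry_out", "arguments": {
  "deltas": [0,0,0,0,0,0,0.1,0,0,0,0,0,0,-0.1,0,0,0,0,0,0,-0.5,0,0,0,0,0,0,-1,0,0,0,0,0,0,-1,0,0,0,0,0,0,-1,0,0,0,0,0,0,-1]
}}

```text
clock: 25.55
eef_pos: [496.5, 161.3, 126.8]
tool_rot: [-3.141, 0.0, 2.028]
force: [-0.3, -0.2, 0.2]
width: 85.3
gripper_force: 0.0
```

```bash
python3 -c "
from h import *
m()
s=ctrl.get_image('side')[:,:,::-1];cv2.imwrite('pics/e.png',cv2.resize(s[90:200,130:260],None,fx=5,fy=5,interpolation=cv2.INTER_CUBIC))"
```

```text
25.55 yaw 116.18 M [ 0.05  -0.046  0.006] F [-0.3 -0.2  0.2] [496.5 161.3 126.8] q7 -0.25
```

View pics/e.png

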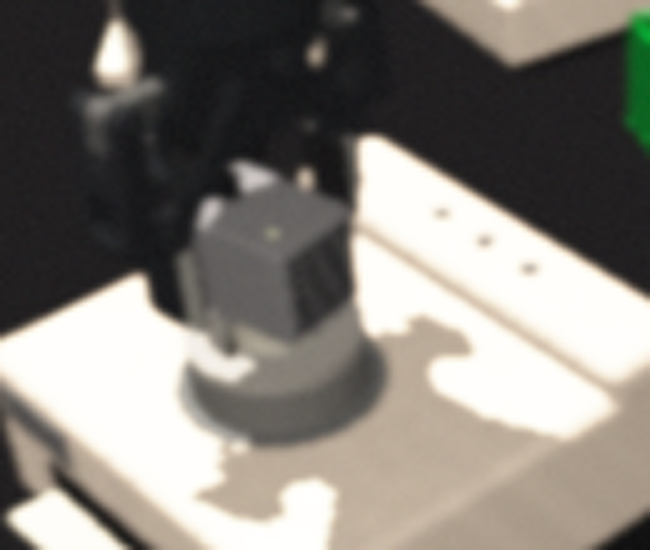

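The head stands upright in the port, with its top face at about (280,215), and the fingers are clear. I'll retreat straight up and check the height.

Request:
{"name": "carry_out", "arguments": {
  "deltas": [0,0,0,0,0,-0.01,-1,0,0,0,0,0,-0.02,-1,0,0,0,0,0,-0.03,-1,0,0,0,0,0,-0.03,-1,0,0,0,0,0,-0.03,-1,0,0,0,0,0,0,-1,0,0,0,-0.04,0.02,0,-1,0,0,0,-0.04,0.02,0,-1,0,0,0,-0.04,0.02,0,-1,0,0,0,-0.04,0.02,0,-1,0,0,0,0,0,0,-1,0,0,0,0,0,0,-1]
}}

```text
clock: 27.1
eef_pos: [638.0, 53.6, 245.9]
tool_rot: [-3.14, -0.002, 2.028]
force: [-0.5, 0.1, -0.6]
width: 85.2
gripper_force: 0.0
```

```bash
python3 -c "
from h import *
m()
s=ctrl.get_image('side')[:,:,::-1];cv2.imwrite('pics/f.png',cv2.resize(s[110:200,140:240],None,fx=6,fy=6,interpolation=cv2.INTER_CUBIC))"
```

```text
27.1 yaw 116.21 M [0.044 0.023 0.048] F [-0.5  0.1 -0.6] [638.   53.6 245.9] q7 0.1
```

View pics/f.png

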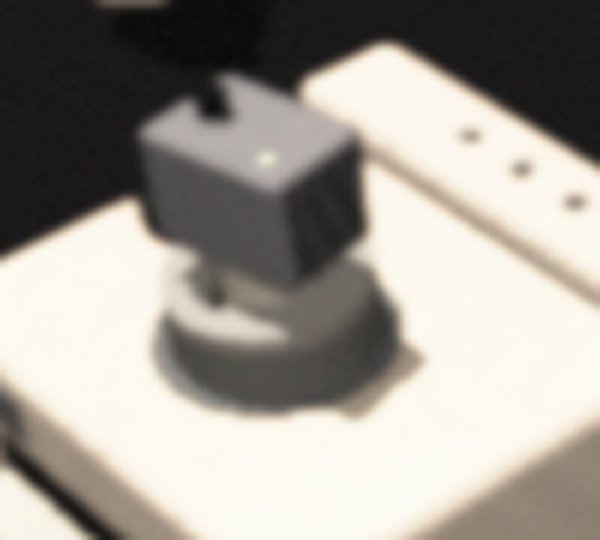

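Upright and free of the gripper. The top corners in the crop are (140,133), (230,75), (362,135) and (277,193). I'll compare the 16 mm and 12 mm models against them.

```bash
python3 -c "
from h import *
P=crop([[140,133],[230,75],[362,135],[277,193]],140,110,6)
B=np.array([[30,22],[30,-22],[-30,-22],[-30,22.]])
def f(p,n=4):
    X=np.c_[B@Rz(p[2]).T+p[:2],np.full(4,151+p[3])];Q=proj('side',X)
    return (np.array([Q[np.argmin(((Q-q)**2).sum(1))] for q in P])-P).ravel()
for h in(12,16): print(h,np.abs(f([497.3,162.5,np.radians(116.2),h])).round(1),f([497.3,162.5,np.radians(116.2),h])[1::2].mean())
r=least_squares(f,[497.3,162.5,np.radians(116.2),14]);print(r.x,np.degrees(r.x[2]),r.cost)
# port rim left/right reference in this camera: earlier measured offset
print(proj('side',[[497.2,162.2,108]]), 'measured centre',crop([530,131],155-76,130,5))
"
```

```text
12 [0.5 2.2 0.4 1.7 0.5 0.9 0.1 2. ] 1.720454479805909
16 [0.9 0.5 0.7 0.  0.3 0.8 0.3 0.3] 0.009383099640182024
[503.07428884 178.25884652   2.01024381   5.03745526] 115.17848594033191 0.3541279522644958
[[184.93784951 155.87658502]] measured centre [184.6 155.8]
```

With the port position held, the 16 mm locked height fits to 0.01 px mean vertical error, against 1.7 px for 12 mm. I'll hand in the job.

```bash
python3 -c "
from cell import ctrl
print(ctrl.finish_job())"
```

```text
the job is handed in; nothing more can be done
None
```

The camera head is fitted to the port, turned back about 4.5° from the stop and sprung up to the 16 mm locked height, where it stays upright with the gripper away. The twisting moment briefly touched 0.51 N m at the stop, just over your 0.5 N m limit. I checked the height from the side camera but did not test the lock by twisting. The job is handed in at about 27 s; I got no verdict back.

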